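Third hand at the specimen-stand jig

ROBOT

A 7-joint arm with a two-finger parallel gripper is mounted at the origin on the work surface. World frame = base frame: x ahead of the robot, y to its left, z up, the work surface at z = 0. Lengths are in m, angles in rad, forces in N, time in s.
With the tool pointing down it reaches from about 0.4 to 0.875 m from the base axis. Payload 4.4 kg.
Tool frame: the origin (TCP) lies midway between the tips of the shut fingers; the grasp point (between the pads) lies behind it (ctrl.grasp_offset is the x of the grasp point in the tool frame, in m); x points along the fingers, z is the direction in which the jaws open and shut, and the axes are right-handed (so a half turn about x gives the same grasp; the last joint's range is limited). The gripper opens to 85 mm and grips with 20 to 120 N. Pads are 22 mm wide; open, the fingers measure 114 mm over their backs; the gripper's body (76 mm by 85 mm) begins 54 mm behind the grasp point. The pads swing forward as they close: fully open they stand 13 mm farther back than shut.
Start: joints at [-1.308, 0.628, 0.038, 1.517, -0.027, 0.996, -0.02], TCP at [0.21, 0.615, 0.231] pointing down, gripper open.
Joint ranges: [-3.06, 3.06], [-0.37, 2.12], [-1.25, 1.32], [0.18, 2.47], [-1.1, 4.24], [0.23, 1.98], [-2.94, 2.94]. Speed limits (rad/s): [2.57, 2.57, 3.14, 3.14, 3.14, 3.14, 3.14].

INTERFACE

Orientations are given as a 3x3 rotation matrix whose columns are the frame's x, y, z axes.
In Python, from workcell import ctrl gives the robot as it stands.
- The arm moves only by the shell command python3 -m creep 'ROWS' [FORCE]. ROWS is a JSON object of lists of equal length, an entry for each row: "xyz": the shift along the tool's x, y, z in mm, a list of three; "spin": the turn about the tool's x in degrees; "grip": the finger opening in mm, from 0 to 85.4. A call has 1 to 10 rows; each row shifts and turns the commanded pose from where the row before left it, along the tool's axes as they then stand; what a row does not reach is not made up. A row lasts 1/10 s, in which the tool goes at most 50 mm and 8.59 degrees, less where a joint would pass 70% of its speed; a pose out of reach is approached as far as the arm can. A call is refused whole if a number of a shift passes 50 or a number of a turn 8.59, either way. A call with a gripper value outside its range is refused whole. The fingers move at their own pace and stop on an object; FORCE is the grip in N (left out, the last holds). Time passes only in rows, so rows that do not move let the fingers close. It gives the time, the measured TCP pose, the force and the opening at its end, in the units of the state.
- ctrl.read_state(): the state, without advancing time (a new reading comes with each control period).
- ctrl.snapshot(name): name is "scene" or "top"; returns a dict with "color" (420x560x3 uint8, red, green, blue), "intrinsics" (3x3 intrinsics, pixels), "rvec" (rotation vector, rad) and "tvec" (3), from world to camera coordinates, as OpenCV has them. Camera axes: x right, y down, z forward; pixel columns grow to the right and rows downward; lengths in m; the calibration is good to about 2 mm. A picture is of the moment at which its call begins. There is no depth.
- ctrl.job_done(): hands the job in, once; it reports no verdict.
The state is a dict: "time": time; "qpos": joint angles; "qvel": joint speeds; "effort": joint torques, N m; "position": TCP position; "tcp_rot": TCP orientation; "force": force on the tool from outside, world axes, zero at the start; "ft_torque": the same for the moment, N m; "gripper_width": opening from 0.0 (shut) to 1.0 (fully open).
Only numpy, scipy, OpenCV 4.12 (cv2) and the standard library are available. Lean on these libraries where they do the work, as an engineer would, in place of code of your own. Each camera call takes 0.05 s, during which the arm holds its last target.

TASK

Pick the spatula off the jig board and lay it flat, lengthwise, in the empty one of the three instrument trays, without dropping it. Then take the small specimen stand, set it on the board with its long front face square and centred against the sprung stop plate, and push the plate back until its pointer stands between the two white gauge lines (about 10 N), never running it to the end of its travel. Keep that push steady for three seconds as my third hand while I fasten the stand, and finish while still holding it pressed there, and leave everything else on the bench where it is.

Things in the scene. Friction and masses are not known exactly. Their poses are not given: they have to be found in the camera images.
- jig: White plastic jig board 300 x 180 x 12 mm fixed on the bench. Origin at the centre of its underside; x runs along the board's length, away from the robot, towards the stop plate; z up. A grey housing (55 x 100 mm, top 42 mm above the bench, with the two white gauge lines) stands from x = 90 to 145 mm. In front of the stop plate the board is free from x = -150 to 60 mm. The robot may touch the jig.
- jig_seat (a point): The point on the board's top (12 mm above the bench) under the middle of the stop plate's near face while the plate is at rest; it does not move with the plate. Axes as jig (x = pushing direction).
- stop (a joint): Travel of the sprung aluminium stop plate along the jig's +x (m), 0 at rest, hard end at 0.028. Plate 120 mm wide, 8 mm thick, top 50 mm above the bench, 2 mm clear of the board. Spring 700 N/m with no preload: 10 N at 0.014. The pointer, a dark cross bar above the housing moving with the plate, meets the near gauge line at 0.008 and the far one at 0.020. The spring pushes the stand back if it is let go. Above 0.0265 counts as running to the end.
- stand_plate (a point): Specimen stand, about 0.35 kg: dark wooden base 64 (x) x 100 (y) x 24 mm high, with an upright aluminium back plate 10 mm thick (x), 80 mm wide (y), reaching from 24 to 70 mm above the underside. This point is the centre of the back plate, 47 mm above the underside. Axes: x towards the front face (42 mm ahead of this point; the back face is 22 mm behind it), z up. The plate can be pinched across its thickness from above. Stands on the bench at first.
- stand_front (a point): Middle of the lower edge of the stand's front face (100 mm wide, 24 mm high), the face that goes against the stop plate: at the stand's underside, 42 mm ahead of the back plate's middle. Axes as stand_plate.
- spatula_grip (a point): Spatula, about 60 g, 170 mm long, flat underside: black handle 95 x 16 mm, 14 mm high, then a steel neck and blade 80 mm long, up to 22 mm wide, 3 mm thick. This point is on the handle, 7 mm above the underside, close to the centre of mass, 25 mm from the middle of the length towards the handle's end. x runs from handle to blade, z up. Lies across the jig board at first.
- spatula_mid (a point): Point half-way along the spatula's length, 7 mm above the underside. Axes as spatula_grip.
- tray_floor (a point): Centre of the inner floor (5 mm above the bench) of the empty instrument tray. White enamelled tray, inside 204 (x) x 56 (y) mm, walls 3 mm thick, rims 7 mm above this floor. x along the tray's length, z up. The spatula may lie either way round. It is one of three equal trays side by side, 66 mm apart; the other two hold a brush and forceps.
Things that resemble listed ones, but are neither listed nor needed, are in the scene too. What is shaped like the part that bears spatula_grip but orange or purple is not meant. Leave any blue or yellow look-alike of the part that bears stand_plate alone.

How it is judged:
On the way, in this order (a step that is already met when the one before it is completed fails the run):
1. the spatula lies flat and released in the empty tray (x of spatula_mid in the frame of tray_floor between -0.022 and 0.022 m and y of spatula_mid in the frame of tray_floor between -0.024 and 0.024 m and z of spatula_mid in the frame of tray_floor below 0.011 m and angle between the x axis of spatula_mid and the x axis of tray_floor, either way round below 0.25 rad and angle between spatula_mid's own z axis and vertical below 0.1 rad and contact force between the fingers and spatula below 0.1 N and linear speed of spatula below 0.02 m/s), for 0.2 s.
2. the stand is held square against the stop plate with the pointer between the gauge lines for 2 s (value of joint stop between 0.0075 and 0.0205 m and contact force between stand and stop between 4 and 18 N and y of stand_front in the frame of jig_seat between -0.018 and 0.018 m and z of stand_front in the frame of jig_seat between -0.006 and 0.006 m and x of stand_front in the frame of jig_seat above 0.004 m and angle between the x axis of stand_front and the x axis of jig_seat, either way round below 0.09 rad and angle between stand_front's own z axis and vertical below 0.09 rad and linear speed of stand below 0.01 m/s and contact force between any of the fingers, the arm and stand above 3 N), for 2 s.
At the end, for the whole second after the job is handed in: Robot holds the stand at rest on the board (6 mm, 0.09 rad), square to the stop plate (0.09 rad), centred within 18 mm, plate pushed in 7.5 to 20.5 mm (4 to 18 N); spatula flat, released in the empty tray, its middle within 22 mm along and 24 mm across, 0.25 rad (all of step 1 and all of step 2); the arm keeps its last pose, push and grip.
It fails at once if the stop plate is run to the end of its travel (value of joint stop above 0.0265 m).
It fails at once if the spatula is dropped (contact force between the fingers and spatula below 0.02 N and linear speed of spatula above 0.6 m/s).
It fails at once if another thing on the bench is disturbed (distance of any of brush, forceps, jar, jar2, wash_bottle, vial, dish from where it was at the start of the episode above 0.03 m).
It also fails if it takes over 72 s, if anything falls off the work surface, if the arm or the gripper's body presses on something with over 40 N, if the wrist force passes 120 N, or if a joint passes its speed limit or range.

## Working session

There is one attempt and no reset: what is moved stays moved. The work goes in short steps, Python scripts to look and compute and a shell command to move; the robot and the scene stay as the last step left them, time stands still between calls to the robot, and variables do not carry over. Pictures are saved under pics/ and viewed, and the job is handed in when it is done.

```bash
mkdir -p pics; ls
python3 - <<'E'
from workcell import ctrl
import cv2
for n in ("scene","top"):
    s=ctrl.snapshot(n); cv2.imwrite(f"pics/{n}0.png",s["color"][...,::-1]); print(n,s["intrinsics"],s["rvec"],s["tvec"])
print(ctrl.read_state(),ctrl.grasp_offset)
E
```

```text
pics
scene [[392.87678754   0.         279.55182687]
 [  0.         392.87678754 207.66275047]
 [  0.           0.           1.        ]] [ 1.96126264  0.92555312 -0.49465754] [-0.16383647 -0.16776655  1.43951084]
top [[413.62335773   0.         282.13535932]
 [  0.         413.62335773 214.60844364]
 [  0.           0.           1.        ]] [ 2.11961772 -2.13695492  0.22697879] [-0.12982378  0.44428878  1.17976447]
{'time': 0.1, 'qpos': array([-1.30780435,  0.62927264,  0.03844091,  1.51825581, -0.02695908,
        0.99632921, -0.01999543]), 'qvel': array([-0.00069589, -0.00060592, -0.00104512, -0.00134124, -0.00017217,
       -0.00089425, -0.00122242]), 'effort': array([ 3.95959927e-03, -5.64544344e+01,  1.23063136e+00, -1.93977785e+01,
        1.12128735e-02,  5.36303764e-03,  1.16148968e-05]), 'position': array([0.20968265, 0.61465289, 0.23047258]), 'tcp_rot': array([[-5.15862789e-04, -9.46442875e-01,  3.22870901e-01],
       [-1.66928484e-03,  3.22871309e-01,  9.46441404e-01],
       [-9.99998474e-01, -5.07295996e-05, -1.74644004e-03]]), 'force': array([-0.31548264, -0.1714463 , -0.61984232]), 'ft_torque': array([ 0.00262777, -0.00079298,  0.00257227]), 'gripper_width': 1.00083572270552} -0.0187
```

View pics/scene0.png

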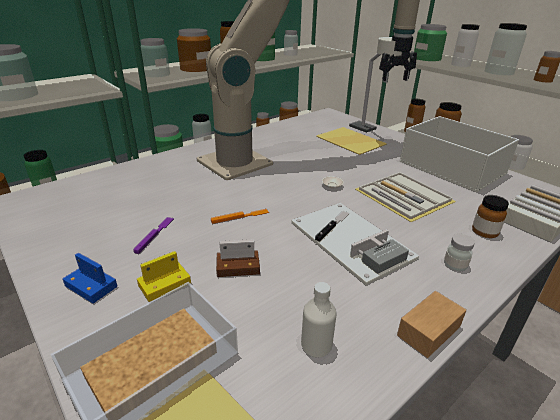

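View pics/top0.png

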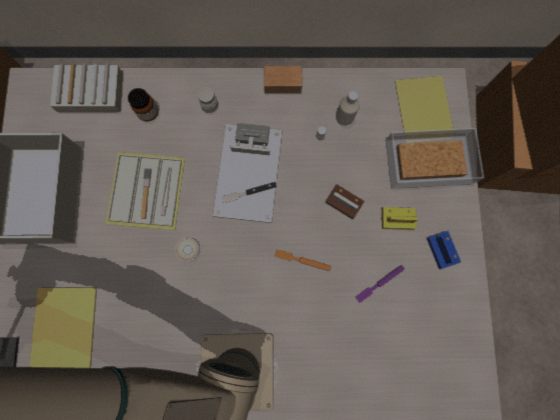

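```bash
cat > h.py <<'E'
from workcell import ctrl
import cv2, numpy as np
def cam(n):
    s=ctrl.snapshot(n); R=cv2.Rodrigues(np.array(s["rvec"]))[0]; return s,R
def px2w(s,u,v,z):
    R=cv2.Rodrigues(np.array(s["rvec"],float))[0]; t=np.array(s["tvec"],float).ravel()
    d=R.T@np.linalg.inv(s["intrinsics"])@np.array([u,v,1.]); c=-R.T@t
    return c+d*(z-c[2])/d[2]
def w2px(s,p): return cv2.projectPoints(np.array(p,float).reshape(-1,3),np.array(s["rvec"],float),np.array(s["tvec"],float),s["intrinsics"],None)[0].reshape(-1,2)
def crop(s,name,u0,v0,u1,v1,k):
    c=s["color"][v0:v1,u0:u1,::-1]; cv2.imwrite("pics/"+name,cv2.resize(c,None,fx=k,fy=k,interpolation=cv2.INTER_CUBIC))
E
python3 - <<'E'
from h import *
s,_=cam("top")
crop(s,"t1.png",100,110,290,240,4)
crop(s,"t2.png",310,170,380,230,10)
crop(s,"t3.png",205,115,295,230,5)
E
```

```text
(no output)
```

View pics/t1.png

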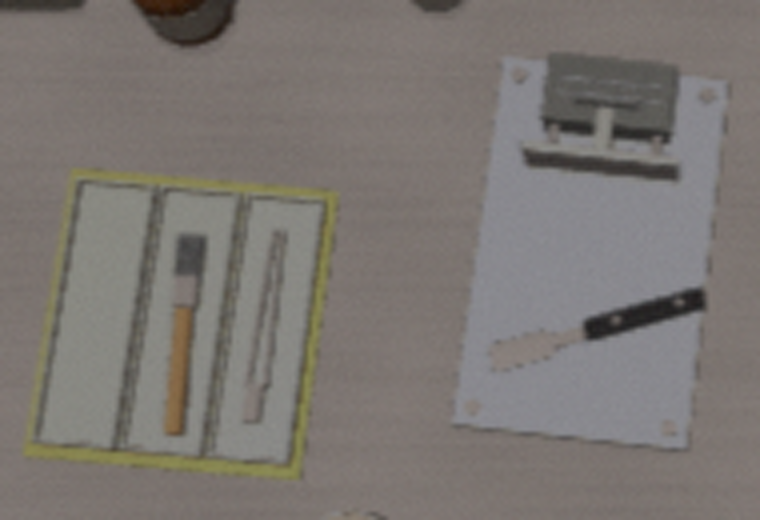

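View pics/t2.png

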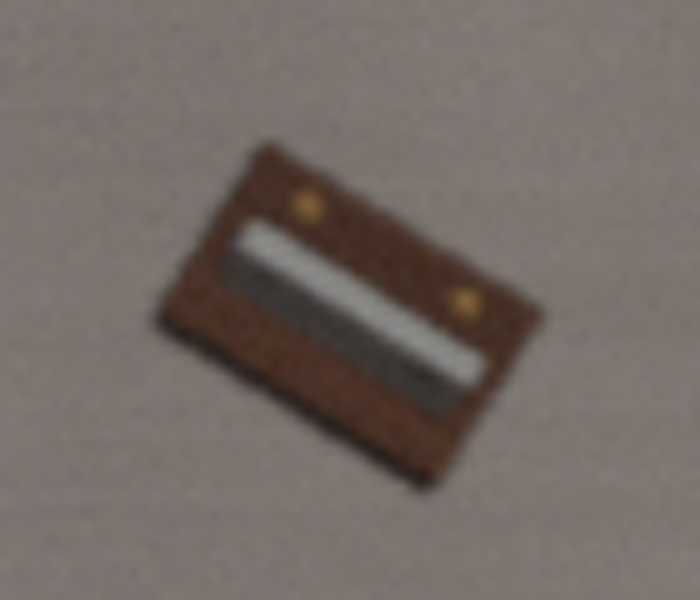

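View pics/t3.png

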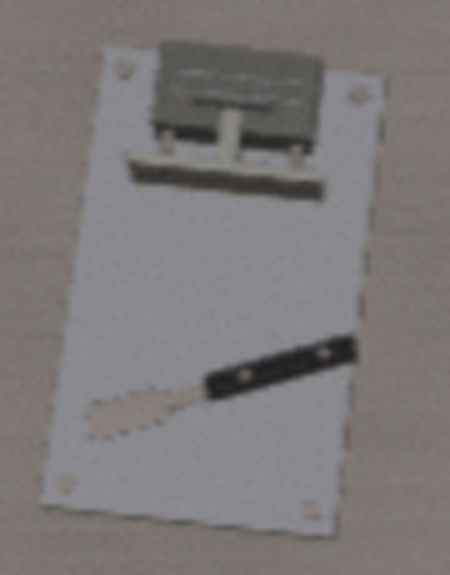

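Run:
```python
from h import *
np.set_printoptions(precision=4,suppress=True)
s,R=cam("top"); print("cam",-R.T@np.ravel(s["tvec"]))
def T(l,k,o,z): return np.array([px2w(s,o[0]+(u+.5)/k-.5,o[1]+(v+.5)/k-.5,z) for u,v in l])
def ang(a,b): d=b-a; return np.linalg.norm(d[:2]),np.degrees(np.arctan2(d[1],d[0]))
b=T([(265,145),(540,315),(435,485),(160,318)],10,(310,170),.024); print("stand base",b,b.mean(0))
for i in range(4): print(ang(b[i],b[(i+1)%4]))
p=T([(248,222),(488,360),(475,385),(238,247)],10,(310,170),.070); print("plate",p,p.mean(0)); print(ang(p[0],p[1]))
j=T([(108,48),(384,78),(335,535),(42,505)],5,(205,115),.012); print("jig",j,j.mean(0))
for i in range(4): print(ang(j[i],j[(i+1)%4]))
st=T([(129,152),(327,178),(323,200),(130,182)],5,(205,115),.05); print("stop top far L,R",st)
sp=T([(355,337),(357,358),(208,399),(206,377)],5,(205,115),.024);print("handle",sp,sp.mean(0)); 
for i in range(4): print(ang(sp[i],sp[(i+1)%4]))
bl=T([(90,419)],5,(205,115),.014);print("bladetip",bl)
t=T([(80,182),(157,190),(118,448),(38,440)],4,(100,110),.012); print("tray",t,t.mean(0))
for i in range(4): print(ang(t[i],t[(i+1)%4]))
m=T([(72,170),(340,190),(300,478),(25,455)],4,(100,110),.002); print("mat",m.mean(0))
```

```text
cam [ 0.208  -0.1092  1.2454]
stand base [[ 0.5415 -0.2999  0.024 ]
 [ 0.4876 -0.3818  0.024 ]
 [ 0.4353 -0.3475  0.024 ]
 [ 0.4874 -0.266   0.024 ]] [ 0.4879 -0.3238  0.024 ]
(np.float64(0.09805769870692391), np.float64(-123.30601566531365))
(np.float64(0.06258838929408414), np.float64(146.7791003849629))
(np.float64(0.09673234629145978), np.float64(57.42031947802222))
(np.float64(0.0638304905307191), np.float64(-32.02580446018504))
plate [[ 0.5056 -0.2869  0.07  ]
 [ 0.4637 -0.3557  0.07  ]
 [ 0.4563 -0.3515  0.07  ]
 [ 0.498  -0.2837  0.07  ]] [ 0.4809 -0.3194  0.07  ]
(np.float64(0.08053747141119044), np.float64(-121.31455004105675))
jig [[ 0.7424  0.0402  0.012 ]
 [ 0.7218 -0.1345  0.012 ]
 [ 0.4282 -0.102   0.012 ]
 [ 0.4478  0.0753  0.012 ]] [ 0.5851 -0.0302  0.012 ]
(np.float64(0.17585218593304874), np.float64(-96.71875578565609))
(np.float64(0.29545403491658984), np.float64(173.68702967318782))
(np.float64(0.1783912427327603), np.float64(83.68056383861811))
(np.float64(0.29669023213202206), np.float64(-6.804161582034503))
stop top far L,R [[ 0.6586  0.0218  0.05  ]
 [ 0.6416
[... 226 characters left out ...]
(0.013311066297505895), np.float64(-175.13636929461015))
(np.float64(0.09402653192878871), np.float64(105.57162343138542))
(np.float64(0.013831635884187208), np.float64(5.424021872574166))
(np.float64(0.09406438305218323), np.float64(-74.75485672980753))
bladetip [[0.5007 0.047  0.014 ]]
tray [[0.6409 0.3685 0.012 ]
 [0.6342 0.3088 0.012 ]
 [0.431  0.3265 0.012 ]
 [0.4375 0.3867 0.012 ]] [0.5359 0.3476 0.012 ]
(np.float64(0.06011196610540092), np.float64(-96.4190368722115))
(np.float64(0.2039775631752851), np.float64(175.02126971058723))
(np.float64(0.06049384225236639), np.float64(83.8201443839425))
(np.float64(0.20422079662514714), np.float64(-5.087467915871889))
mat [0.532  0.2851 0.002 ]
```

Run:
```python
from h import *
s,R=cam("scene")
crop(s,"s1.png",205,230,270,285,12)
c=np.array([.4879,-.3238]);a=np.radians(-32.5)
M=np.array([[np.cos(a),-np.sin(a)],[np.sin(a),np.cos(a)]])
for name,sg in(("front -32",-10),("front 147",10)):
    P=[(32,50,24),(32,-50,24),(-32,-50,24),(-32,50,24)]+[(sg+dx,y,z) for dx in(-5,5) for y in (40,-40) for z in (24,70)]
    W=[[*(c+M@np.array(p[:2])/1000),p[2]/1000] for p in P]
    for n in("scene",):
        print(name,((w2px(s,W)-[205,230])*12).round().tolist())
t,_=cam("top"); 
for sg in(-10,10):
    P=[(sg+dx,y,z) for dx in(-5,5) for y in (40,-40) for z in (24,70)]
    W=[[*(c+M@np.array(p[:2])/1000),p[2]/1000] for p in P]
    print("top",((w2px(t,W)-[310,170])*10).round().tolist())
```

```text
front -32 [[664.0, 426.0], [142.0, 464.0], [143.0, 257.0], [636.0, 223.0], [594.0, 278.0], [589.0, 94.0], [193.0, 306.0], [178.0, 121.0], [597.0, 309.0], [593.0, 124.0], [194.0, 338.0], [178.0, 152.0]]
front 147 [[664.0, 426.0], [142.0, 464.0], [143.0, 257.0], [636.0, 223.0], [601.0, 341.0], [597.0, 155.0], [194.0, 370.0], [179.0, 183.0], [605.0, 374.0], [601.0, 187.0], [194.0, 403.0], [179.0, 215.0]]
top [[207.0, 283.0], [228.0, 247.0], [434.0, 420.0], [464.0, 389.0], [224.0, 256.0], [245.0, 219.0], [451.0, 393.0], [481.0, 361.0]]
top [[240.0, 229.0], [263.0, 191.0], [467.0, 366.0], [498.0, 332.0], [257.0, 202.0], [280.0, 163.0], [484.0, 338.0], [515.0, 304.0]]
```

View pics/s1.png

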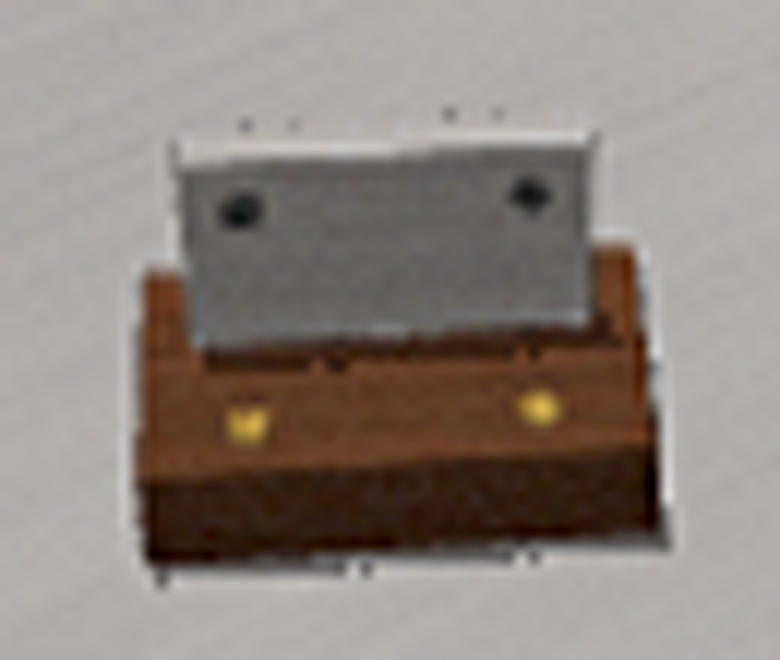

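Candidates for the spatula, in the top image:
- Black, on the jig board: (250,192). Chosen.
- Orange: (303,261). Not meant.
- Purple: (380,284). Not meant.

Candidates for the stand:
- Brown: (345,202). Chosen. The scene crop shows the wide, screwed side as its front, pointing at −32°.
- Yellow: (400,218). Left alone.
- Blue: (444,250). Left alone.

The empty tray is the leftmost one at (124,189). The brush is at (145,195) and the forceps at (166,190).

The crops agree with the sizes given: base 97x63 mm, board 296x177 mm, tray 204 mm long, spatula about 168 mm.

```bash
cat >> h.py <<'E'
def go(x,y,z,jaw=None):
    s=ctrl.read_state(); R=np.array(s["tcp_rot"]); p=np.array(s["position"])
    d=R.T@(np.array([x,y,z])-p)*1000
    a=np.degrees(np.arctan2(R[1,2],R[0,2]))
    print("t",round(s["time"],2),"p",p.round(4),"jaw",a.round(2),"tilt",R[2].round(3),"F",np.array(s["force"]).round(1),"w",round(s["gripper_width"],3)); print("tool d mm",d.round(1))
    if jaw is not None: print("spin",round(((a-jaw+180)%360)-180,1))
E
python3 -c "
from h import *
go(.5268,-.0575,.15,15)"
```

```text
t 0.3 p [0.2098 0.615  0.231 ] jaw 71.16 tilt [-1.     0.    -0.001] F [ 0.2 -0.4 -0.8] w 0.997
tool d mm [  81.3 -517.2 -534.1]
spin 56.2
```

```bash
python3 -m creep '{"xyz":[[0,-10,-10],[0,-25,-26],[0,-30,-31],[0,-30,-31],[0,-30,-31],[0,-30,-31],[0,-30,-31],[0,-30,-31],[0,-30,-31],[0,-30,-31]],"spin":[0,0,0,0,0,0,0,0,0,0],"grip":[60,60,60,60,60,60,60,60,60,60]}'
python3 -m creep '{"xyz":[[0,-30,-31],[0,-30,-31],[0,-30,-31],[0,-30,-31],[0,-30,-31],[0,-30,-31],[0,-30,-31],[0,-22,-23],[0,-10,-10],[0,0,0]],"spin":[0,0,0,0,0,0,0,0,0,0],"grip":[50,50,50,50,50,50,50,50,50,50]}'
python3 -m creep '{"xyz":[[0,0,0],[0,0,0],[0,0,0],[0,0,0],[0,0,0],[0,0,0],[0,0,0],[0,0,0],[0,0,0]],"spin":[4,8,8,8,8,8,8,4.2,0],"grip":[40,40,40,40,40,40,40,40,40]}'
python3 - <<'E'
from h import *
go(.5268,-.0575,.08,15)
s,_=cam("top"); crop(s,"a1.png",200,110,300,230,5)
s,_=cam("scene"); crop(s,"a2.png",280,150,430,290,4)
E
```

```text
time: 1.3
position: [0.3788, 0.2548, 0.2316]
tcp_rot: [[0.0, -0.946, 0.323], [-0.0, 0.323, 0.946], [-1.0, -0.0, 0.0]]
force: [1.1, -0.0, -0.4]
gripper_width: 0.704
time: 2.3
position: [0.5265, -0.0594, 0.2313]
tcp_rot: [[0.0, -0.945, 0.327], [-0.001, 0.327, 0.945], [-1.0, -0.0, -0.001]]
force: [-0.4, 1.5, 0.5]
gripper_width: 0.589
time: 3.2
position: [0.5257, -0.0545, 0.2311]
tcp_rot: [[-0.001, -0.261, 0.965], [0.001, 0.965, 0.261], [-1.0, 0.002, -0.001]]
force: [-0.2, 0.1, 0.3]
gripper_width: 0.47
t 3.2 p [ 0.5257 -0.0545  0.2311] jaw 15.13 tilt [-1.     0.002 -0.001] F [-0.2  0.1  0.3] w 0.47
tool d mm [151.1  -3.5   0.4]
spin 0.1
```

View pics/a2.png

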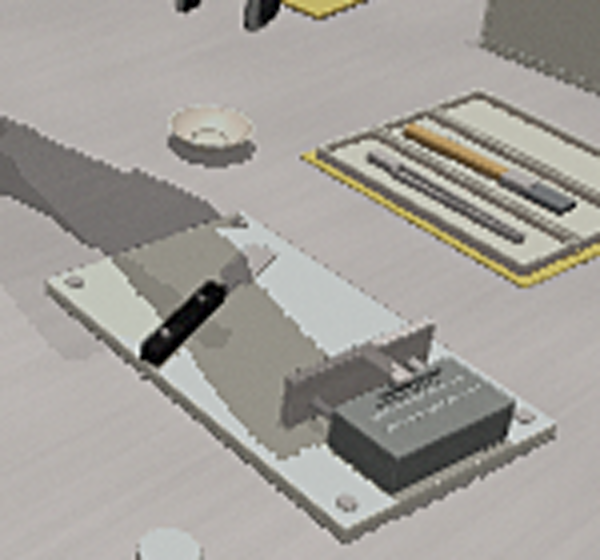

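```bash
python3 -m creep '{"xyz":[[10,-2,0.2],[20,-1.5,0.2],[25,0,0],[25,0,0],[20,0,0],[10,0,0],[0,0,0]],"spin":[0,0,0,0,0,0,0],"grip":[40,40,40,40,40,40,40]}' 40
python3 - <<'E'
from h import *
go(.5268,-.0575,.0145,15)
s,_=cam("scene"); crop(s,"a3.png",280,150,430,290,5)
a=np.radians(105.); c=np.array([.5268,-.0575]);u=np.array([np.cos(a),np.sin(a)]);v=np.array([-u[1],u[0]])
W=[[*(c+u*x+v*y),.026] for x,y in((-.06,.008),(-.06,-.008),(.035,.008),(.035,-.008))]
print(((w2px(s,W)-[280,150])*5).round())
E
```

```text
time: 4.0
position: [0.5268, -0.0603, 0.1198]
tcp_rot: [[-0.003, -0.258, 0.966], [0.0, 0.966, 0.258], [-1.0, 0.001, -0.003]]
force: [0.1, 0.4, 0.1]
gripper_width: 0.469
t 4.0 p [ 0.5268 -0.0603  0.1198] jaw 14.97 tilt [-1.     0.001 -0.003] F [0.1 0.4 0.1] w 0.469
tool d mm [105.3   2.6   1. ]
spin -0.0
[[171. 424.]
 [198. 434.]
 [260. 342.]
 [285. 351.]]
```

View pics/a3.png

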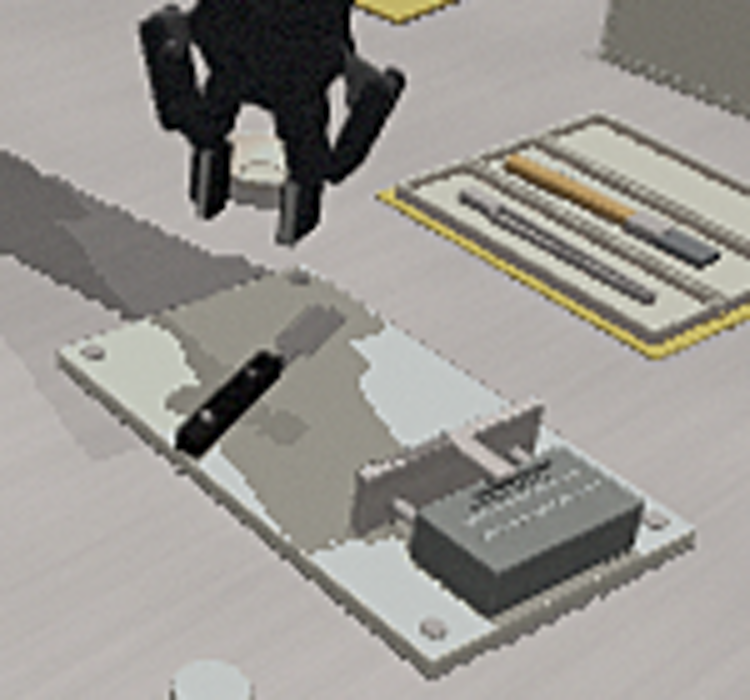

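```bash
python3 -m creep '{"xyz":[[15,2.6,0],[25,0,0],[25,0,0],[18,0,0],[12,0,0],[6,0,0],[2.5,0,0],[0,0,0],[0,0,0]],"spin":[0,0,0,0,0,0,0,0,0],"grip":[40,40,40,40,40,40,40,40,40]}' 40
python3 - <<'E'
from h import *
go(.5268,-.0575,.0145,15)
s,_=cam("scene"); crop(s,"a4.png",290,180,390,250,7)
E
```

```text
time: 4.95
position: [0.5279, -0.058, 0.0185]
tcp_rot: [[0.001, -0.258, 0.966], [-0.0, 0.966, 0.258], [-1.0, -0.0, 0.001]]
force: [-0.2, -0.1, 0.0]
gripper_width: 0.469
t 4.95 p [ 0.5279 -0.058   0.0185] jaw 14.97 tilt [-1.    -0.     0.001] F [-0.2 -0.1  0. ] w 0.469
tool d mm [ 4.   0.8 -1. ]
spin -0.0
```

View pics/a4.png

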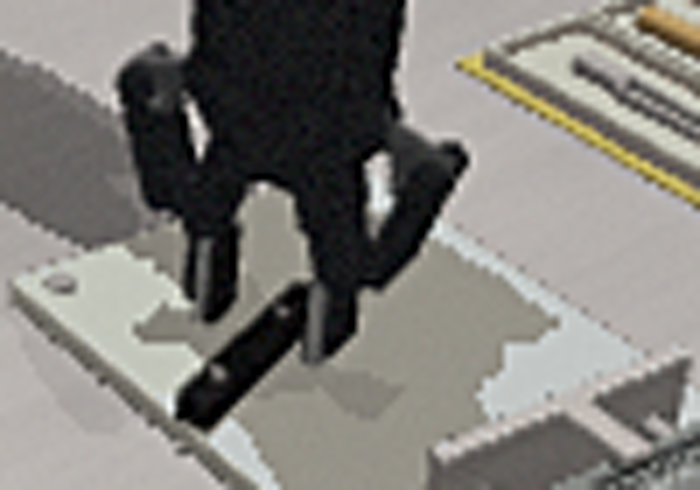

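```bash
python3 -m creep '{"xyz":[[2,0.8,-1],[1,0,0],[0,0,0],[0,0,0],[0,0,0],[0,0,0],[0,0,0],[0,0,0],[0,0,0],[0,0,0]],"spin":[0,0,0,0,0,0,0,0,0,0],"grip":[40,40,10,10,10,10,10,10,10,10]}' 40
python3 -m creep '{"xyz":[[-2,0,0],[-6,0,0],[-12,0,0],[-15,0,0],[-15,0,0],[-10,0,0],[-5,0,0],[0,0,0]],"spin":[0,0,0,0,0,0,0,0],"grip":[10,10,10,10,10,10,10,10]}'
python3 - <<'E'
from h import *
go(.5359,.3476,.08,84.7)
s,_=cam("scene"); crop(s,"a5.png",290,150,410,250,7)
E
```

```text
time: 6.0
position: [0.5264, -0.0574, 0.015]
tcp_rot: [[0.0, -0.258, 0.966], [0.0, 0.966, 0.258], [-1.0, -0.0, 0.0]]
force: [-0.4, -0.1, 5.1]
gripper_width: 0.172
time: 6.8
position: [0.5266, -0.0573, 0.0806]
tcp_rot: [[0.001, -0.258, 0.966], [-0.0, 0.966, 0.258], [-1.0, -0.0, 0.001]]
force: [0.4, 0.9, -0.5]
gripper_width: 0.172
t 6.8 p [ 0.5266 -0.0573  0.0806] jaw 14.97 tilt [-1.    -0.     0.001] F [ 0.4  0.9 -0.5] w 0.172
tool d mm [  0.5 388.8 113.6]
spin -69.7
```

View pics/a5.png

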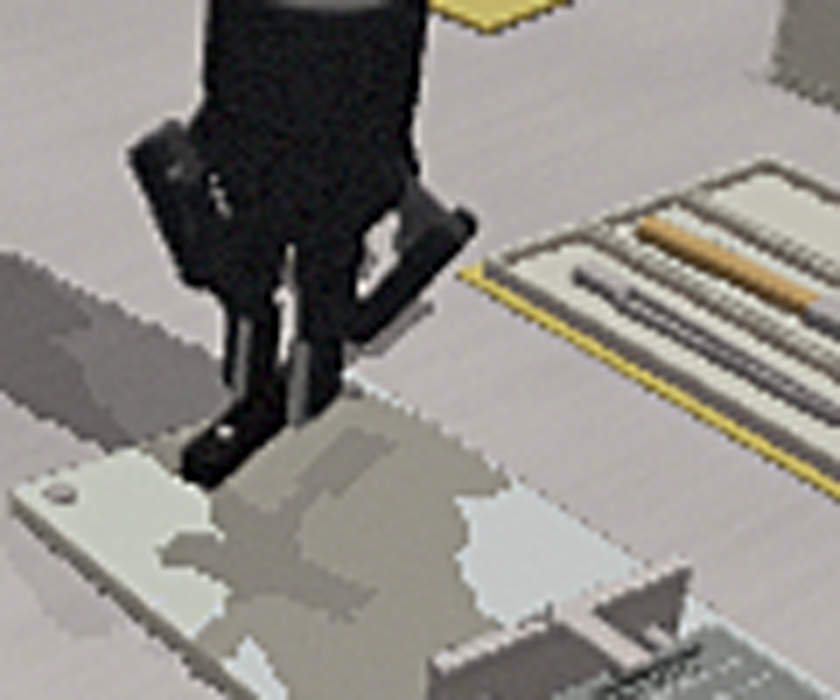

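```bash
python3 -m creep '{"xyz":[[-5,0,0],[-10,0,0],[-10,0,0],[-5,0,0],[0,0,0],[0,0,0],[0,0,0],[0,0,0],[0,0,0],[0,0,0]],"spin":[-4,-8,-8,-8.5,-8.5,-8.5,-8.5,-8.5,-5,-2.2],"grip":[10,10,10,10,10,10,10,10,10,10]}'
python3 - <<'E'
from h import *
go(.5608,.3453,.08,84.7)
E
```

```text
time: 7.85
position: [0.5256, -0.0575, 0.1091]
tcp_rot: [[-0.002, -0.996, 0.091], [0.001, 0.091, 0.996], [-1.0, 0.002, 0.0]]
force: [0.1, 0.8, -1.0]
gripper_width: 0.173
t 7.85 p [ 0.5256 -0.0575  0.1091] jaw 84.75 tilt [-1.     0.002  0.   ] F [ 0.1  0.8 -1. ] w 0.173
tool d mm [ 29.2   1.7 404.3]
spin 0.1
```

```bash
python3 -m creep '{"xyz":[[0,0,6],[0,0,16],[0,0,28],[0,0,38],[0,0,40],[0,0,40],[0,0,40],[0,0,40],[0,0,40],[0,1,40]],"spin":[0,0,0,0,0,0,0,0,0,0],"grip":[10,10,10,10,10,10,10,10,10,10]}'
python3 -m creep '{"xyz":[[0,1,35],[0,0,23],[0,0,13],[0,0,5],[0,0,0],[10,0,0],[18,0,0],[18,0,0],[10,0,0],[0,0,0]],"spin":[0,0,0,0,0,0,0,0,0,0],"grip":[10,10,10,10,10,10,10,10,10,10]}'
python3 - <<'E'
from h import *
go(.5608,.3453,.0085,84.7)
s,_=cam("top"); crop(s,"b1.png",100,140,200,240,6)
s,_=cam("scene"); crop(s,"b2.png",340,130,460,230,6)
E
```

```text
time: 8.85
position: [0.5552, 0.2715, 0.1095]
tcp_rot: [[-0.0, -0.996, 0.094], [-0.0, 0.094, 0.996], [-1.0, 0.0, -0.0]]
force: [0.5, 0.4, -1.1]
gripper_width: 0.171
time: 9.85
position: [0.5609, 0.3429, 0.0519]
tcp_rot: [[-0.003, -0.995, 0.095], [-0.003, 0.095, 0.995], [-1.0, 0.003, -0.003]]
force: [-0.1, -0.2, -1.4]
gripper_width: 0.175
t 9.85 p [0.5609 0.3429 0.0519] jaw 84.56 tilt [-1.     0.003 -0.003] F [-0.1 -0.2 -1.4] w 0.175
tool d mm [43.4  0.2  2.5]
spin -0.1
```

View pics/b1.png

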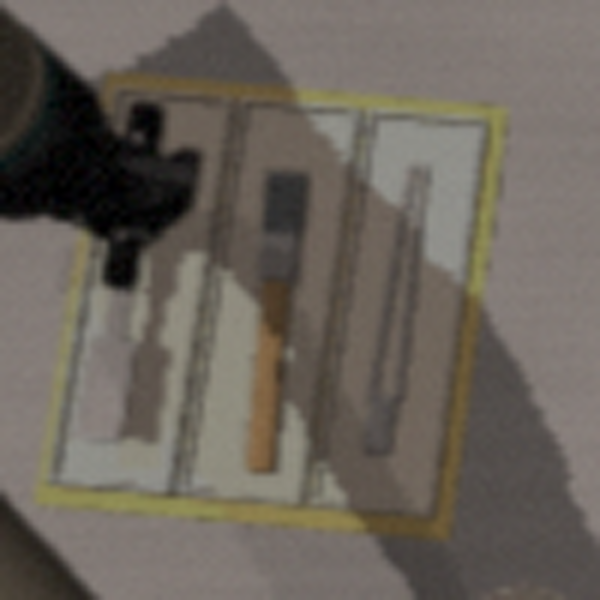

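View pics/b2.png

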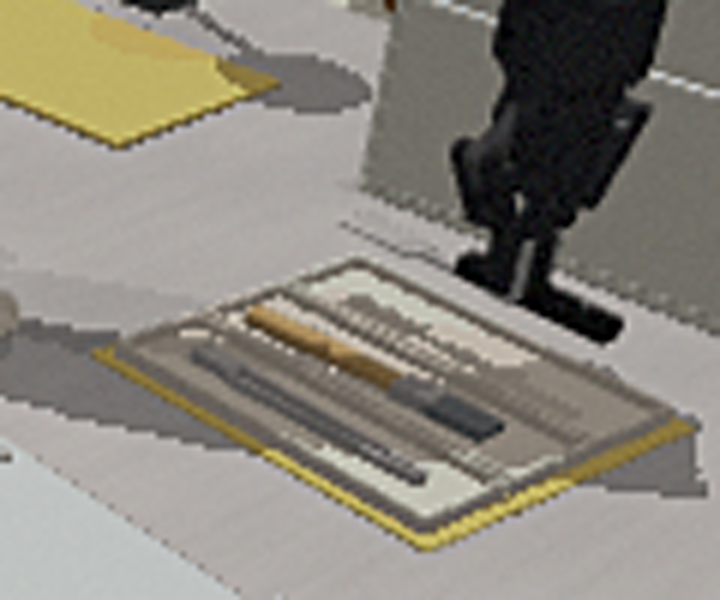

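```bash
python3 -m creep '{"xyz":[[5,0,1],[8,0,1],[10,0,0.3],[8,0,0],[5,0,0],[3,0,0],[2,0,0],[1,0,0],[0,0,0],[0,0,0]],"spin":[0,0,0,0,0,0,0,0,0,0],"grip":[10,10,10,10,10,10,10,10,10,10]}'
python3 - <<'E'
from h import *
go(.5608,.3453,.0085,84.7)
s,_=cam("top"); crop(s,"b3.png",100,140,200,240,6)
print(*[px2w(s,100+u/6,140+v/6,.008).round(4) for u,v in ((104,437),)])
E
```

```text
time: 10.95
position: [0.5622, 0.3474, 0.0121]
tcp_rot: [[0.0, -0.996, 0.093], [0.0, 0.093, 0.996], [-1.0, -0.0, 0.0]]
force: [0.2, 0.0, -1.2]
gripper_width: 0.169
t 10.95 p [0.5622 0.3474 0.0121] jaw 84.66 tilt [-1. -0.  0.] F [ 0.2  0.  -1.2] w 0.169
tool d mm [ 3.6  1.2 -2.2]
spin -0.0
[0.459 0.365 0.008]
```

View pics/b3.png

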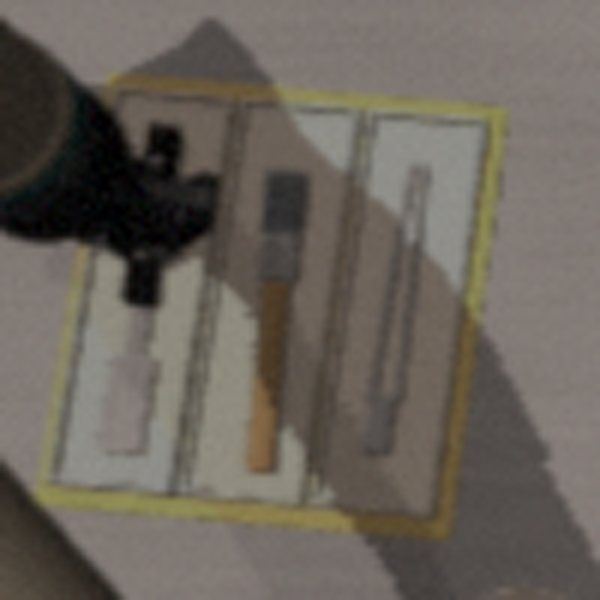

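```bash
python3 -m creep '{"xyz":[[2,0,-1],[1.5,0,0],[0.5,0,0],[0,0,0],[0,0,0],[0,0,0],[0,0,0],[0,0,0],[0,0,0]],"spin":[0,0,0,0,0,0,0,0,0],"grip":[10,10,10,10,24,24,24,24,24]}'
python3 - <<'E'
from h import *
go(.5608,.3453,.0085,84.7)
E
python3 -m creep '{"xyz":[[-2,0,0],[-4,0,0],[-8,0,0],[-12,0,0],[-20,0,0],[-20,0,0],[-20,0,0],[-15,0,0],[-8,0,0],[0,0,0]],"spin":[0,0,0,0,0,0,0,0,0,0],"grip":[24,24,24,24,24,24,24,24,24,24]}'
python3 - <<'E'
from h import *
go(.5608,.3453,.0085,84.7)
s,_=cam("scene"); crop(s,"b4.png",340,130,460,230,6)
E
```

```text
time: 11.9
position: [0.5619, 0.3464, 0.0077]
tcp_rot: [[-0.0, -0.996, 0.093], [0.0, 0.093, 0.996], [-1.0, 0.0, 0.0]]
force: [0.1, 0.4, 1.1]
gripper_width: 0.281
t 11.9 p [0.5619 0.3464 0.0077] jaw 84.67 tilt [-1.  0.  0.] F [0.1 0.4 1.1] w 0.281
tool d mm [-0.8  0.9 -1.2]
spin -0.0
time: 12.9
position: [0.5626, 0.3468, 0.1184]
tcp_rot: [[0.002, -0.996, 0.093], [0.001, 0.093, 0.996], [-1.0, -0.002, 0.002]]
force: [1.0, -0.5, 0.3]
gripper_width: 0.284
t 12.9 p [0.5626 0.3468 0.1184] jaw 84.66 tilt [-1.    -0.002  0.002] F [ 1.  -0.5  0.3] w 0.284
tool d mm [109.8   1.9  -1.8]
spin -0.0
```

View pics/b4.png

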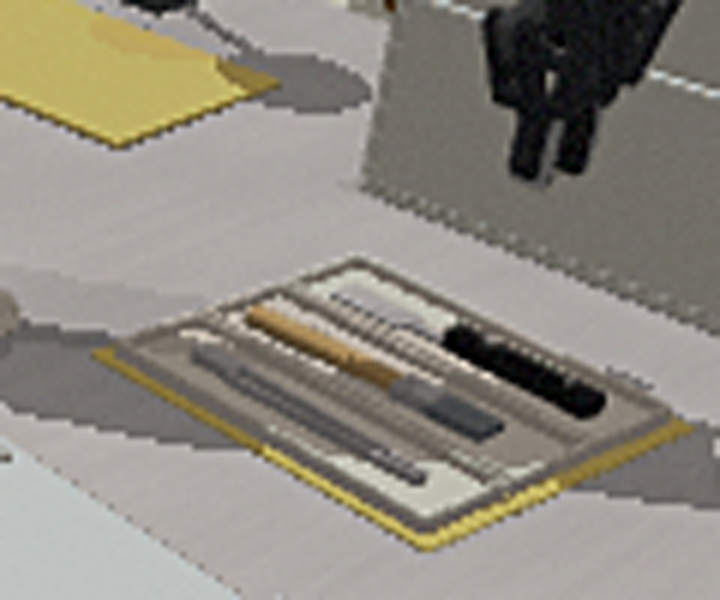

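```bash
python3 -m creep '{"xyz":[[-5,0,0],[-15,0,0],[-20,0,0],[-20,0,0],[-15,0,0],[-5,0,0],[0,0,0],[0,0,0],[0,0,0],[0,0,0]],"spin":[4,8.5,8.5,8.5,8.5,8.5,8.5,8.5,8.5,8.5],"grip":[50,50,50,50,60,60,60,60,60,60]}'
python3 -m creep '{"xyz":[[0,0,0],[0,0,0],[0,0,0],[0,0,0],[0,0,0],[0,0,0]],"spin":[8.5,8.5,8.5,7.2,4,0],"grip":[60,60,60,60,60,60]}'
python3 - <<'E'
from h import *
go(.4815,-.3195,.2,-32.5)
E
```

```text
time: 13.95
position: [0.5612, 0.346, 0.1954]
tcp_rot: [[-0.002, -0.066, 0.998], [-0.001, 0.998, 0.066], [-1.0, -0.001, -0.002]]
force: [0.6, 0.9, -1.0]
gripper_width: 0.699
time: 14.55
position: [0.5611, 0.3461, 0.1953]
tcp_rot: [[-0.002, 0.538, 0.843], [-0.002, 0.843, -0.538], [-1.0, -0.003, -0.0]]
force: [0.1, -0.3, -1.3]
gripper_width: 0.702
t 14.55 p [0.5611 0.3461 0.1953] jaw -32.54 tilt [-1.    -0.003 -0.   ] F [ 0.1 -0.3 -1.3] w 0.702
tool d mm [  -3.3 -604.   290.9]
spin -0.0
```

```bash
python3 -m creep '{"xyz":[[0,-8,4],[0,-20,10],[0,-32,15],[0,-38,18],[0,-38,18],[0,-38,18],[0,-38,18],[0,-38,18],[0,-38,18],[0,-38,18]],"spin":[0,0,0,0,0,0,0,0,0,0],"grip":[60,60,60,60,60,60,60,60,60,60]}'
python3 -m creep '{"xyz":[[0,-38,18],[0,-38,18],[0,-38,18],[0,-38,18],[0,-38,18],[0,-38,18],[0,-26,14],[0,-16,9],[0,-8,5],[0,0,0]],"spin":[0,0,0,0,0,0,0,0,0,0],"grip":[60,60,60,60,60,60,60,60,60,60]}'
python3 - <<'E'
from h import *
go(.4815,-.3195,.09,-32.5)
s,_=cam("top"); crop(s,"c1.png",290,150,430,260,5)
E
```

```text
time: 15.55
position: [0.5162, -0.0141, 0.1968]
tcp_rot: [[-0.0, 0.537, 0.844], [-0.0, 0.844, -0.537], [-1.0, -0.0, -0.0]]
force: [-0.0, -0.2, 0.1]
gripper_width: 0.703
time: 16.55
position: [0.4815, -0.3207, 0.1967]
tcp_rot: [[-0.0, 0.539, 0.842], [-0.0, 0.842, -0.539], [-1.0, -0.001, -0.0]]
force: [-0.3, 1.0, -0.0]
gripper_width: 0.703
t 16.55 p [ 0.4815 -0.3207  0.1967] jaw -32.63 tilt [-1.    -0.001 -0.   ] F [-0.3  1.  -0. ] w 0.703
tool d mm [106.7   1.1  -0.6]
spin -0.1
```

View pics/c1.png

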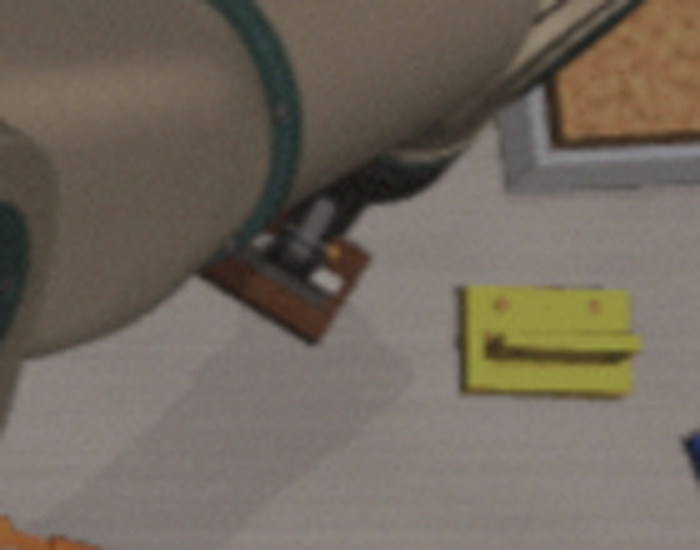

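Now descend to about z = 0.034, with the fingers straddling the plate.

```bash
python3 -m creep '{"xyz":[[10,1,-0.5],[20,0,0],[30,0,0],[30,0,0],[20,0,0],[10,0,0],[0,0,0],[0,0,0]],"spin":[0,0,0,0,0,0,0,0],"grip":[60,60,60,60,60,60,60,60]}'
python3 - <<'E'
from h import *
go(.4815,-.3195,.033,-32.5)
s,_=cam("scene"); crop(s,"c2.png",190,190,290,290,6)
E
```

```text
time: 17.4
position: [0.4829, -0.318, 0.0773]
tcp_rot: [[0.001, 0.537, 0.843], [-0.0, 0.843, -0.537], [-1.0, 0.0, 0.001]]
force: [-0.8, -1.0, 0.1]
gripper_width: 0.698
t 17.4 p [ 0.4829 -0.318   0.0773] jaw -32.49 tilt [-1.     0.     0.001] F [-0.8 -1.   0.1] w 0.698
tool d mm [44.3 -2.  -0.5]
spin 0.0
```

View pics/c2.png

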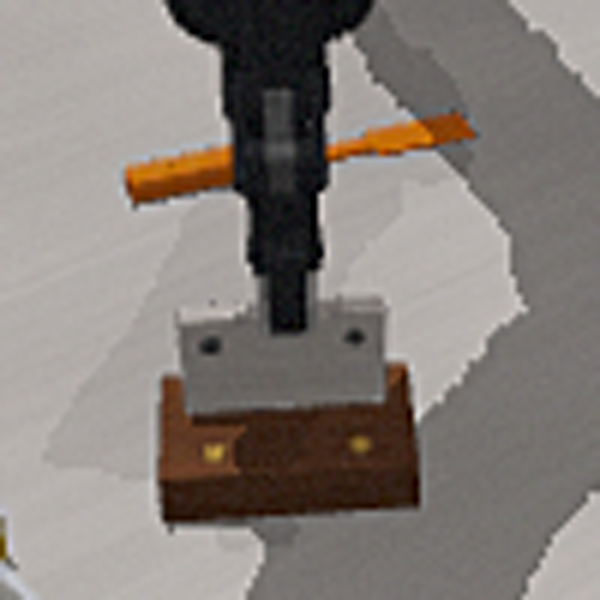

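```bash
python3 -m creep '{"xyz":[[8,-2,-0.5],[14,-1,0],[12,0,0],[6,0,0],[3,0,0],[0,0,0],[0,0,0],[0,0,0],[0,0,0],[0,0,0]],"spin":[0,0,0,0,0,0,0,0,0,0],"grip":[60,60,60,60,60,60,40,30,20,16]}' 40
python3 -c "
from h import *
go(.4815,-.3195,.033,-32.5)"
python3 -m creep '{"xyz":[[0,0,0],[0,0,0],[0,0,0],[0,0,0],[0,0,0],[0,0,0]],"spin":[0,0,0,0,0,0],"grip":[5,5,5,5,5,5]}' 70
python3 - <<'E'
from h import *
go(.4815,-.3195,.033,-32.5)
s,_=cam("scene"); crop(s,"c3.png",190,190,290,290,6)
E
```

```text
time: 18.45
position: [0.4806, -0.3206, 0.0341]
tcp_rot: [[0.0, 0.538, 0.843], [-0.0, 0.843, -0.538], [-1.0, 0.0, 0.0]]
force: [0.0, 0.2, 0.5]
gripper_width: 0.183
t 18.45 p [ 0.4806 -0.3206  0.0341] jaw -32.54 tilt [-1.  0.  0.] F [0.  0.2 0.5] w 0.183
tool d mm [1.1 1.4 0.2]
spin -0.0
time: 19.05
position: [0.4809, -0.3208, 0.034]
tcp_rot: [[0.001, 0.538, 0.843], [-0.001, 0.843, -0.538], [-1.0, -0.0, 0.001]]
force: [1.8, -0.3, 2.3]
gripper_width: 0.11
t 19.05 p [ 0.4809 -0.3208  0.034 ] jaw -32.54 tilt [-1.    -0.     0.001] F [ 1.8 -0.3  2.3] w 0.11
tool d mm [ 1.   1.5 -0.2]
spin -0.0
```

View pics/c3.png

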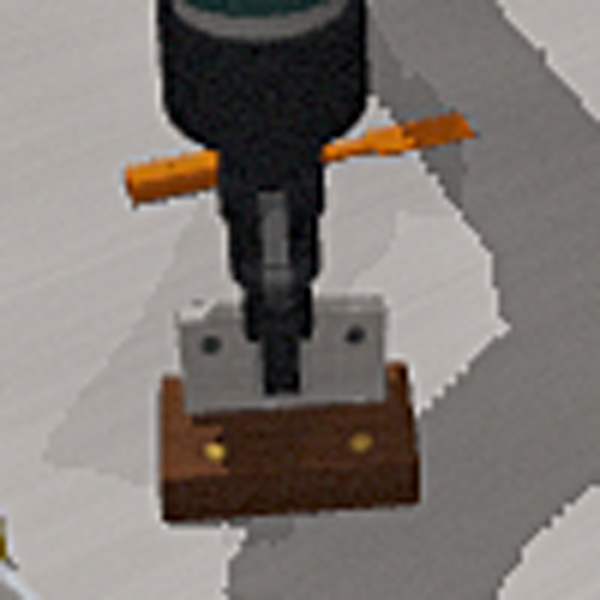

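```bash
python3 -m creep '{"xyz":[[-3,0,0],[-8,0,0],[-16,0,0],[-22,0,0],[-22,0,0],[-16,0,0],[-8,0,0],[-3,0,0],[0,0,0]],"spin":[0,0,0,0,-4,-7,-7,-5,-3],"grip":[5,5,5,5,5,5,5,5,5]}'
python3 - <<'E'
from h import *
go(.5732,-.0288,.13,-6.5)
s,_=cam("scene"); crop(s,"c4.png",190,160,310,290,5)
E
```

```text
time: 20.0
position: [0.4796, -0.3201, 0.1324]
tcp_rot: [[-0.001, 0.111, 0.994], [0.001, 0.994, -0.111], [-1.0, 0.0, -0.001]]
force: [-0.3, -0.1, -5.2]
gripper_width: 0.106
t 20.0 p [ 0.4796 -0.3201  0.1324] jaw -6.38 tilt [-1.     0.    -0.001] F [-0.3 -0.1 -5.2] w 0.106
tool d mm [  2.5 299.9  60.6]
spin 0.1
```

View pics/c4.png

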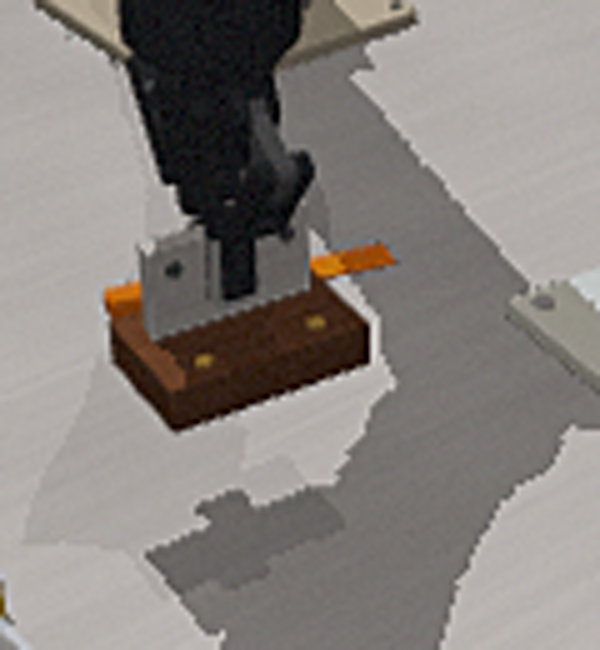

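```bash
python3 -m creep '{"xyz":[[0,5,1],[0,12,2.5],[0,22,4.5],[0,32,6.5],[0,35,7],[0,35,7],[0,35,7],[0,35,7],[0,32,6.5],[0,25,5]],"spin":[0,0,0,0,0,0,0,0,0,0],"grip":[5,5,5,5,5,5,5,5,5,5]}'
python3 -m creep '{"xyz":[[0,18,3],[0,10,2],[0,5,1],[0,2,0],[10,0,0],[20,0,0],[20,0,0],[10,0,0],[0,0,0]],"spin":[0,0,0,0,0,0,0,0,0],"grip":[5,5,5,5,5,5,5,5,5]}'
python3 - <<'E'
from h import *
go(.5735,-.0258,.0465,-6.5)
s,_=cam("scene"); crop(s,"d1.png",270,140,430,290,5)
s,_=cam("top"); crop(s,"d2.png",200,110,300,230,5)
E
```

```text
time: 21.05
position: [0.5646, -0.0559, 0.1313]
tcp_rot: [[-0.001, 0.111, 0.994], [0.002, 0.994, -0.111], [-1.0, 0.002, -0.002]]
force: [0.2, -0.4, -4.3]
gripper_width: 0.11
time: 21.95
position: [0.573, -0.0273, 0.0701]
tcp_rot: [[-0.004, 0.116, 0.993], [-0.0, 0.993, -0.116], [-1.0, -0.001, -0.004]]
force: [-0.8, 0.5, -5.1]
gripper_width: 0.109
t 21.95 p [ 0.573  -0.0273  0.0701] jaw -6.64 tilt [-1.    -0.001 -0.004] F [-0.8  0.5 -5.1] w 0.109
tool d mm [23.6  1.6  0.4]
spin -0.1
```

View pics/d1.png

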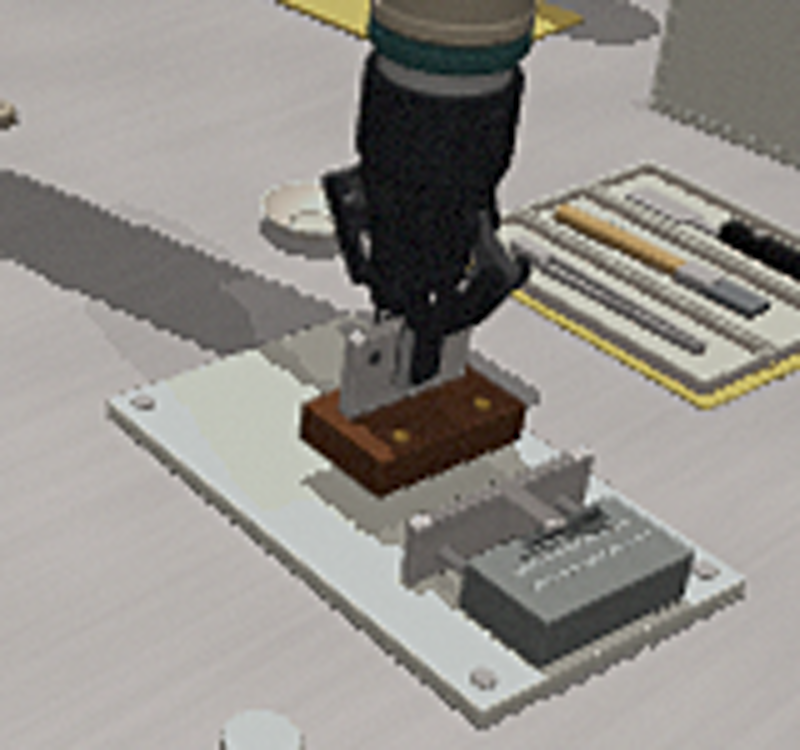

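View pics/d2.png

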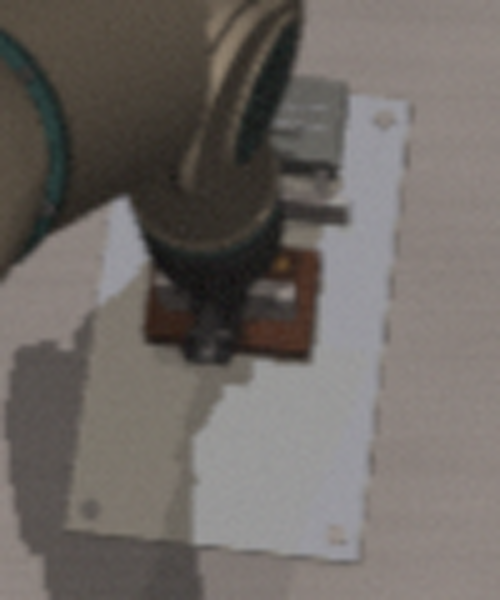

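```bash
python3 -m creep '{"xyz":[[4,1,0],[6,0,0],[5,0,0],[4,0,0],[2,0,0],[0.5,0,0],[0,0,0],[0,0,0]],"spin":[0,0,0,0,0,0,0,0],"grip":[5,5,5,5,5,5,5,5]}'
python3 - <<'E'
from h import *
go(.5735,-.0258,.0465,-6.5)
s,_=cam("scene"); crop(s,"d3.png",310,190,430,290,6)
s,_=cam("top"); crop(s,"d4.png",200,110,300,230,5)
E
```

```text
time: 22.85
position: [0.5748, -0.0253, 0.0504]
tcp_rot: [[0.0, 0.114, 0.993], [-0.0, 0.993, -0.114], [-1.0, -0.0, 0.0]]
force: [0.2, 0.2, -4.6]
gripper_width: 0.109
t 22.85 p [ 0.5748 -0.0253  0.0504] jaw -6.54 tilt [-1. -0.  0.] F [ 0.2  0.2 -4.6] w 0.109
tool d mm [ 3.9 -0.6 -1.2]
spin -0.0
```

View pics/d3.png

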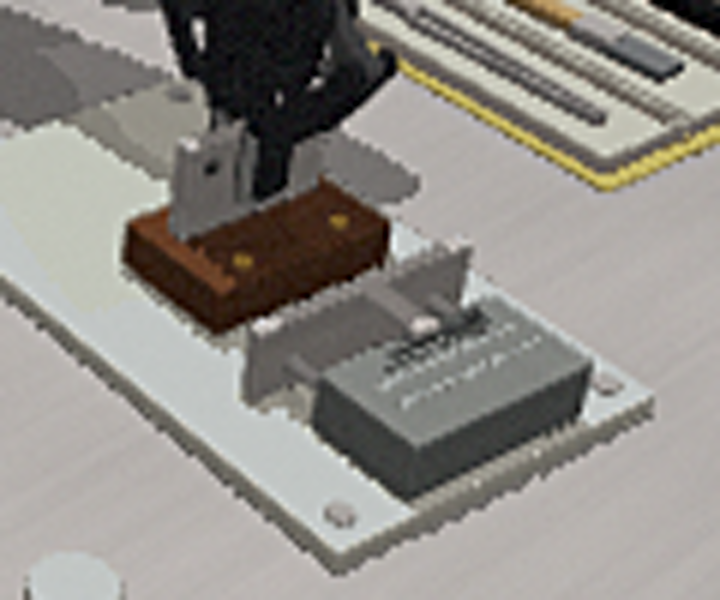

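View pics/d4.png

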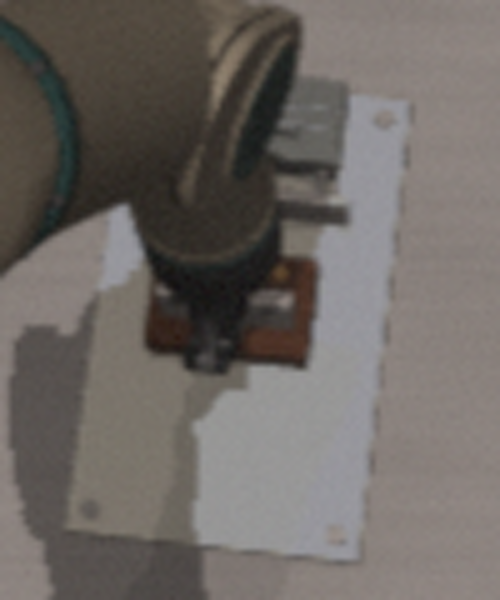

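Run:
```python
from h import *
s,_=cam("top")
a=np.radians(-6.5);c=np.array([.5851,-.0302]);u=np.array([np.cos(a),np.sin(a)]);v=np.array([-u[1],u[0]])
def f(l,z):
    for x,y in l:
        w=px2w(s,200+(x+.5)/5-.5,110+(y+.5)/5-.5,z)[:2]-c; print((w@u).round(4),(w@v).round(4))
print("base");f([(318,258),(307,367),(147,352)],.040)
print("stop right near top");f([(349,207),(349,222)],.05)
print("board right edge");f([(408,103),(360,562),(66,532)],.012)
```

```text
base
0.0302 -0.0442
-0.0387 -0.0453
-0.0399 0.0515
stop right near top
0.0612 -0.0599
0.0517 -0.0609
board right edge
0.1476 -0.0875
-0.149 -0.0892
-0.1496 0.0897
```

```bash
python3 -m creep '{"xyz":[[0,-2,0],[1,-1.5,0],[1,0,0],[1,0,0],[0.5,0,0],[0,0,0],[0,0,0]],"spin":[0,0,0,0,0,0,0],"grip":[5,5,5,5,5,5,5]}'
python3 -c "
from h import *
go(.5735,-.0258,.0465,-6.5)"
```

```text
time: 23.7
position: [0.5742, -0.0287, 0.0468]
tcp_rot: [[-0.0, 0.114, 0.994], [0.0, 0.994, -0.114], [-1.0, 0.0, -0.0]]
force: [-0.2, -0.2, -4.9]
gripper_width: 0.106
t 23.7 p [ 0.5742 -0.0287  0.0468] jaw -6.53 tilt [-1.  0. -0.] F [-0.2 -0.2 -4.9] w 0.106
tool d mm [ 0.3  2.8 -1. ]
spin -0.0
```

```bash
python3 -m creep '{"xyz":[[0.5,0,0],[0.5,0,0],[0,0,0],[0,0,0]],"spin":[0,0,0,0],"grip":[5,5,5,5]}'
python3 -c "
from h import *
go(.5735,-.0258,.0465,-6.5)"
```

```text
time: 24.1
position: [0.5744, -0.0288, 0.046]
tcp_rot: [[0.0, 0.114, 0.993], [0.0, 0.993, -0.114], [-1.0, 0.0, 0.0]]
force: [-1.3, 0.7, -1.4]
gripper_width: 0.11
t 24.1 p [ 0.5744 -0.0288  0.046 ] jaw -6.54 tilt [-1.  0.  0.] F [-1.3  0.7 -1.4] w 0.11
tool d mm [-0.5  2.9 -1.2]
spin -0.0
```

```bash
python3 -m creep '{"xyz":[[0,0,2],[0,0,4],[0,0,4],[0,0,4],[0,0,4],[0,0,3],[0,0,2],[0,0,1],[0,0,0],[0,0,0]],"spin":[0,0,0,0,0,0,0,0,0,0],"grip":[5,5,5,5,5,5,5,5,5,5]}'
python3 -m creep '{"xyz":[[0,0,2],[0,0,1],[0,0,0],[0,0,0]],"spin":[0,0,0,0],"grip":[5,5,5,5]}'
python3 - <<'E'
from h import *
go(.5735,-.0258,.0465,-6.5)
s,_=cam("scene"); crop(s,"e1.png",310,190,430,290,6)
E
```

```text
time: 25.1
position: [0.5965, -0.0314, 0.0461]
tcp_rot: [[-0.003, 0.114, 0.993], [0.001, 0.993, -0.114], [-1.0, 0.001, -0.004]]
force: [-6.4, 0.3, 6.3]
gripper_width: 0.11
time: 25.5
position: [0.6004, -0.0318, 0.046]
tcp_rot: [[-0.001, 0.114, 0.993], [0.0, 0.993, -0.114], [-1.0, 0.0, -0.002]]
force: [-4.7, 1.1, 5.7]
gripper_width: 0.106
t 25.5 p [ 0.6004 -0.0318  0.046 ] jaw -6.54 tilt [-1.     0.    -0.002] F [-4.7  1.1  5.7] w 0.106
tool d mm [ -0.4   2.9 -27.4]
spin -0.0
```

View pics/e1.png

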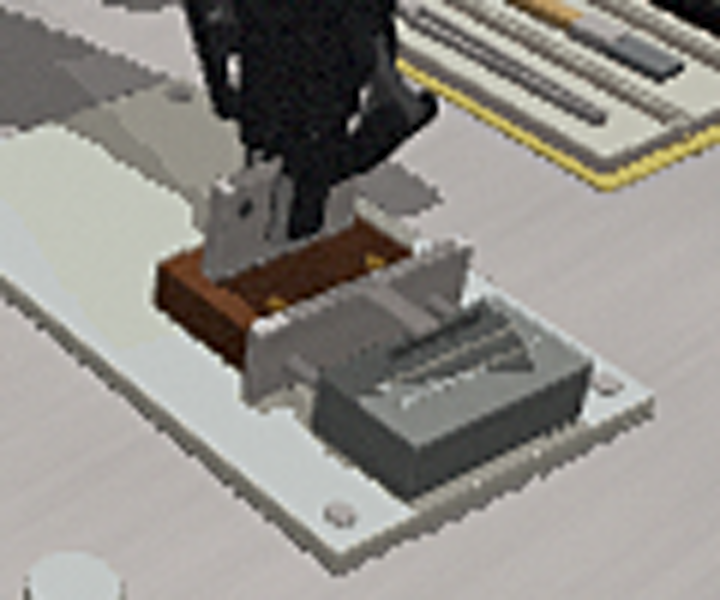

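```bash
python3 -m creep '{"xyz":[[-0.5,0,0],[0,0,0],[0,0,1],[0,0,0],[0,0,0]],"spin":[0,0,0,0,0],"grip":[5,5,5,5,5]}'
python3 -m creep '{"xyz":[[0,0,1],[0,0,1],[0,0,0],[0,0,0]],"spin":[0,0,0,0],"grip":[5,5,5,5]}'
python3 -m creep '{"xyz":[[0,0,1],[0,0,1],[0,0,0],[0,0,0]],"spin":[0,0,0,0],"grip":[5,5,5,5]}'
python3 -m creep '{"xyz":[[0,0,1],[0,0,1],[0,0,0],[0,0,0]],"spin":[0,0,0,0],"grip":[5,5,5,5]}'
python3 - <<'E'
from h import *
go(.5735,-.0258,.0465,-6.5)
s,_=cam("scene"); crop(s,"e2.png",360,220,420,270,12)
E
```

```text
time: 26.05
position: [0.6023, -0.032, 0.0461]
tcp_rot: [[0.0, 0.114, 0.993], [-0.0, 0.993, -0.114], [-1.0, -0.0, 0.0]]
force: [-0.9, 0.3, -4.2]
gripper_width: 0.105
time: 26.45
position: [0.6042, -0.0322, 0.0462]
tcp_rot: [[0.0, 0.114, 0.993], [-0.0, 0.993, -0.114], [-1.0, 0.0, 0.0]]
force: [0.5, 0.6, -5.0]
gripper_width: 0.105
time: 26.85
position: [0.6059, -0.0324, 0.0462]
tcp_rot: [[-0.0, 0.114, 0.993], [0.0, 0.993, -0.114], [-1.0, 0.0, -0.0]]
force: [-0.1, 0.8, -5.1]
gripper_width: 0.109
time: 27.25
position: [0.6077, -0.0326, 0.0462]
tcp_rot: [[-0.001, 0.114, 0.993], [0.0, 0.993, -0.114], [-1.0, 0.0, -0.001]]
force: [-1.5, 0.4, -3.5]
gripper_width: 0.108
t 27.25 p [ 0.6077 -0.0326  0.0462] jaw -6.54 tilt [-1.     0.    -0.001] F [-1.5  0.4 -3.5] w 0.108
tool d mm [ -0.3   2.9 -34.7]
spin -0.0
```

View pics/e2.png

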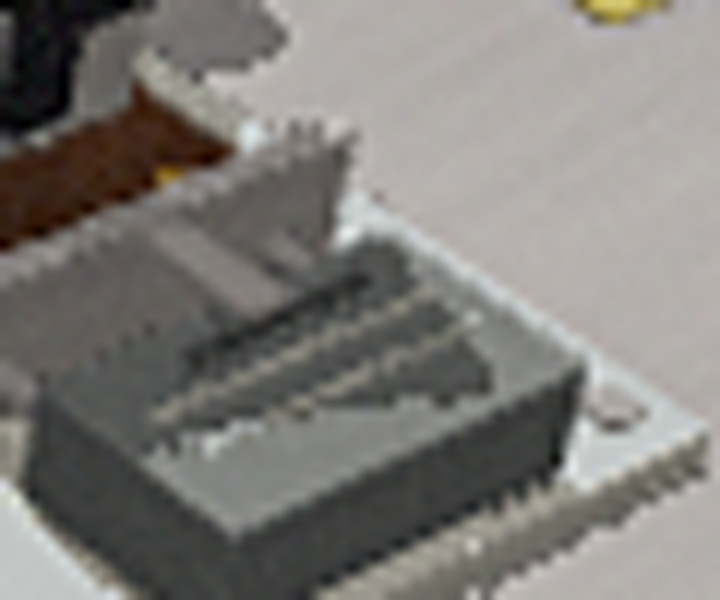

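```bash
python3 -m creep '{"xyz":[[0,0,1],[0,0,1],[0,0,1],[0,0,0],[0,0,0]],"spin":[0,0,0,0,0],"grip":[5,5,5,5,5]}' 80
python3 -m creep '{"xyz":[[0,0,1],[0,0,1],[0,0,1],[0,0,0],[0,0,0]],"spin":[0,0,0,0,0],"grip":[5,5,5,5,5]}'
python3 -m creep '{"xyz":[[0,0,1],[0,0,1],[0,0,1],[0,0,0],[0,0,0]],"spin":[0,0,0,0,0],"grip":[5,5,5,5,5]}'
python3 - <<'E'
from h import *
go(.5735,-.0258,.0465,-6.5)
s,_=cam("scene"); crop(s,"e3.png",330,200,420,270,8)
E
```

```text
time: 27.8
position: [0.6106, -0.0329, 0.0462]
tcp_rot: [[-0.001, 0.114, 0.993], [0.0, 0.993, -0.114], [-1.0, 0.0, -0.001]]
force: [-4.4, 0.6, -2.7]
gripper_width: 0.103
time: 28.3
position: [0.6133, -0.0333, 0.0462]
tcp_rot: [[-0.002, 0.114, 0.993], [0.0, 0.993, -0.114], [-1.0, 0.0, -0.002]]
force: [-5.5, 0.9, -1.5]
gripper_width: 0.109
time: 28.8
position: [0.6151, -0.0335, 0.0462]
tcp_rot: [[-0.004, 0.114, 0.993], [0.001, 0.993, -0.114], [-1.0, 0.0, -0.004]]
force: [-7.4, 1.3, 1.7]
gripper_width: 0.104
t 28.8 p [ 0.6151 -0.0335  0.0462] jaw -6.54 tilt [-1.     0.    -0.004] F [-7.4  1.3  1.7] w 0.104
tool d mm [ -0.1   2.9 -42.2]
spin -0.0
```

View pics/e3.png

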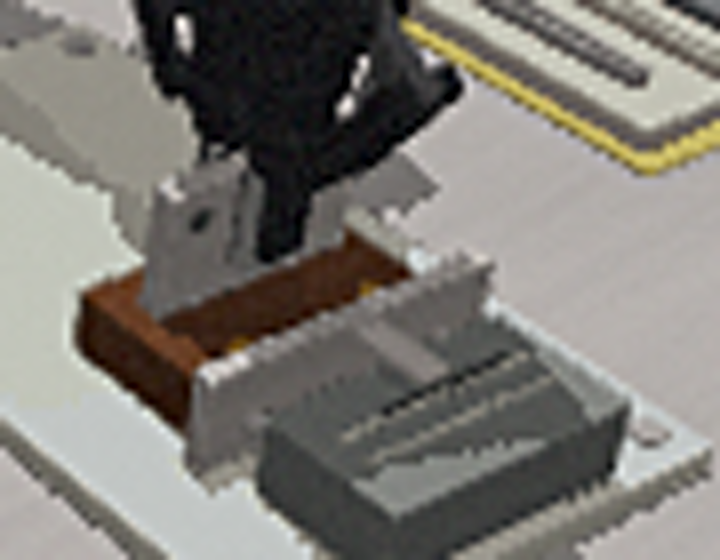

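```bash
python3 -m creep '{"xyz":[[0,0,1],[0,0,1],[0,0,1],[0,0,0],[0,0,0]],"spin":[0,0,0,0,0],"grip":[5,5,5,5,5]}'
python3 -m creep '{"xyz":[[0,0,1],[0,0,1],[0,0,1],[0,0,0],[0,0,0]],"spin":[0,0,0,0,0],"grip":[5,5,5,5,5]}'
python3 - <<'E'
from h import *
go(.5735,-.0258,.0465,-6.5)
s,_=cam("scene"); crop(s,"e4.png",330,200,420,270,8)
E
```

```text
time: 29.35
position: [0.6172, -0.0337, 0.0462]
tcp_rot: [[-0.006, 0.114, 0.993], [0.001, 0.993, -0.114], [-1.0, 0.001, -0.006]]
force: [-9.2, 1.9, 3.8]
gripper_width: 0.105
time: 29.85
position: [0.6192, -0.034, 0.0463]
tcp_rot: [[-0.007, 0.114, 0.993], [0.002, 0.993, -0.114], [-1.0, 0.001, -0.008]]
force: [-11.8, 1.8, 5.8]
gripper_width: 0.106
t 29.85 p [ 0.6192 -0.034   0.0463] jaw -6.54 tilt [-1.     0.001 -0.008] F [-11.8   1.8   5.8] w 0.106
tool d mm [  0.2   2.9 -46.3]
spin -0.0
```

View pics/e4.png

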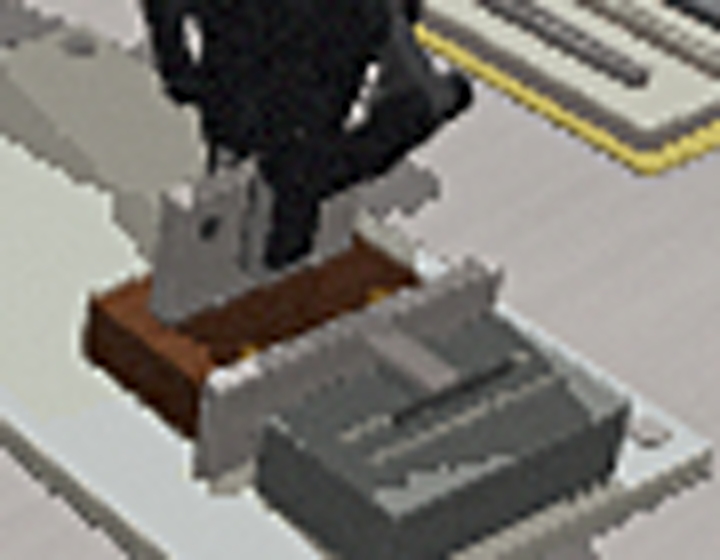

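```bash
python3 -m creep '{"xyz":[[0,0,1],[0,0,1],[0,0,1],[0,0,0],[0,0,0]],"spin":[0,0,0,0,0],"grip":[5,5,5,5,5]}'
python3 - <<'E'
from h import *
go(.5735,-.0258,.0465,-6.5)
s,_=cam("scene"); crop(s,"e5.png",330,200,420,270,8)
s,_=cam("top"); crop(s,"e6.png",200,110,300,230,5)
E
```

```text
time: 30.4
position: [0.6212, -0.0341, 0.0464]
tcp_rot: [[-0.009, 0.114, 0.993], [0.002, 0.993, -0.114], [-1.0, 0.001, -0.009]]
force: [-13.8, 1.6, 8.8]
gripper_width: 0.106
t 30.4 p [ 0.6212 -0.0341  0.0464] jaw -6.55 tilt [-1.     0.001 -0.009] F [-13.8   1.6   8.8] w 0.106
tool d mm [  0.4   2.8 -48.3]
spin -0.0
```

View pics/e5.png

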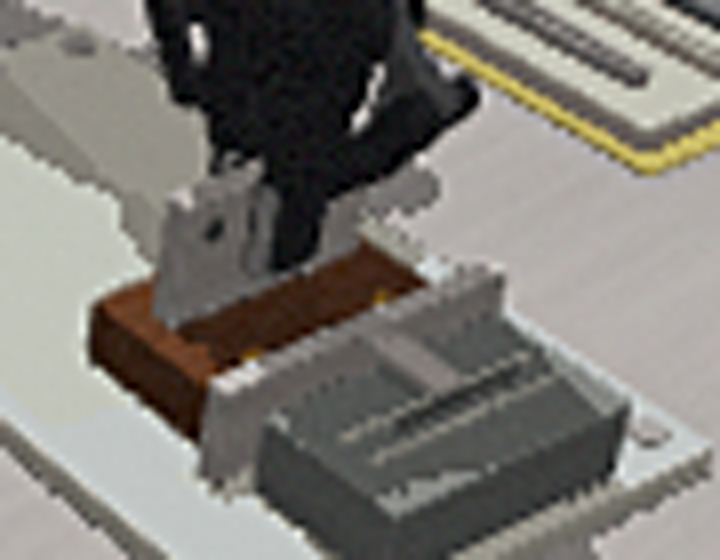

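View pics/e6.png

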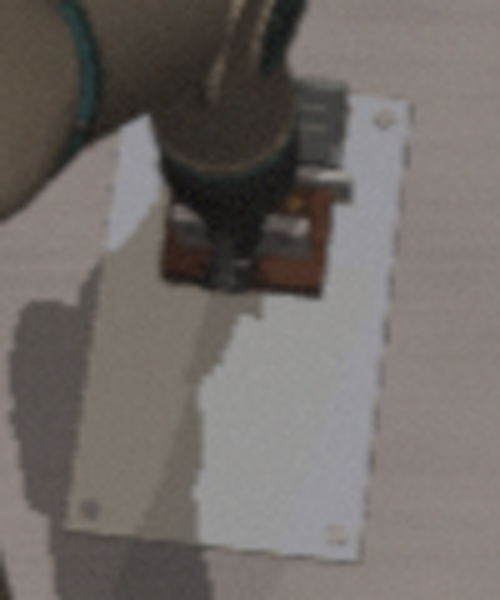

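```bash
python3 -m creep '{"xyz":[[0,0,0],[0,0,0],[0,0,0],[0,0,0],[0,0,0],[0,0,0],[0,0,0],[0,0,0],[0,0,0],[0,0,0]],"spin":[0,0,0,0,0,0,0,0,0,0],"grip":[5,5,5,5,5,5,5,5,5,5]}'
python3 - <<'E'
from h import *
go(.5735,-.0258,.0465,-6.5)
s,_=cam("top")
crop(s,"f1.png",225,120,285,175,12)
a=np.radians(-6.5);c=np.array([.5851,-.0302]);u=np.array([np.cos(a),np.sin(a)]);v=np.array([-u[1],u[0]])
def f(l,z):
    for x,y in l:
        w=px2w(s,200+(x+.5)/5-.5,110+(y+.5)/5-.5,z)[:2]-c; print((w@u).round(4),(w@v).round(4))
f([(322,297),(162,280)],.036)
E
python3 -m creep '{"xyz":[[0,0,0],[0,0,0],[0,0,0],[0,0,0],[0,0,0],[0,0,0],[0,0,0],[0,0,0],[0,0,0],[0,0,0]],"spin":[0,0,0,0,0,0,0,0,0,0],"grip":[5,5,5,5,5,5,5,5,5,5]}'
```

```text
time: 31.5
position: [0.6212, -0.0341, 0.0464]
tcp_rot: [[-0.009, 0.114, 0.993], [0.002, 0.993, -0.114], [-1.0, 0.001, -0.01]]
force: [-14.3, 1.5, 9.4]
gripper_width: 0.11
t 31.5 p [ 0.6212 -0.0341  0.0464] jaw -6.54 tilt [-1.     0.001 -0.01 ] F [-14.3   1.5   9.4] w 0.11
tool d mm [  0.4   2.9 -48.3]
spin -0.0
0.0071 -0.0491
0.0072 0.0488
time: 32.55
position: [0.6212, -0.0342, 0.0464]
tcp_rot: [[-0.009, 0.114, 0.993], [0.002, 0.993, -0.114], [-1.0, 0.001, -0.009]]
force: [-13.8, 1.7, 8.0]
gripper_width: 0.108
```

View pics/f1.png

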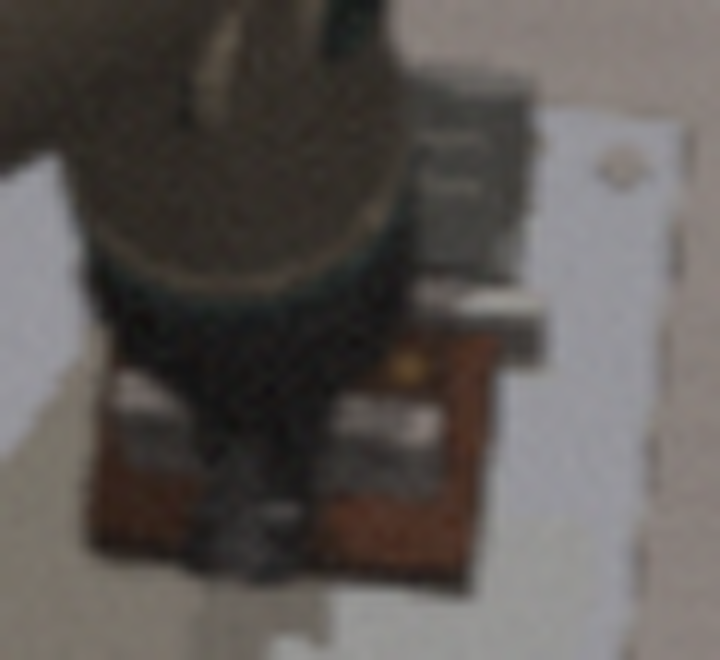

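```bash
python3 -m creep '{"xyz":[[0,0,0],[0,0,0],[0,0,0],[0,0,0],[0,0,0],[0,0,0],[0,0,0],[0,0,0],[0,0,0],[0,0,0]],"spin":[0,0,0,0,0,0,0,0,0,0],"grip":[5,5,5,5,5,5,5,5,5,5]}'
python3 -m creep '{"xyz":[[0,0,0],[0,0,0],[0,0,0],[0,0,0],[0,0,0]],"spin":[0,0,0,0,0],"grip":[5,5,5,5,5]}'
python3 - <<'E'
from h import *
s,_=cam("scene"); crop(s,"g1.png",310,160,460,275,5)
E
```

```text
time: 33.55
position: [0.6212, -0.0342, 0.0464]
tcp_rot: [[-0.009, 0.114, 0.993], [0.002, 0.993, -0.114], [-1.0, 0.001, -0.009]]
force: [-14.1, 0.8, 9.5]
gripper_width: 0.107
time: 34.05
position: [0.6212, -0.0342, 0.0464]
tcp_rot: [[-0.009, 0.114, 0.993], [0.002, 0.993, -0.114], [-1.0, 0.001, -0.009]]
force: [-14.3, 1.8, 8.6]
gripper_width: 0.107
```

View pics/g1.png

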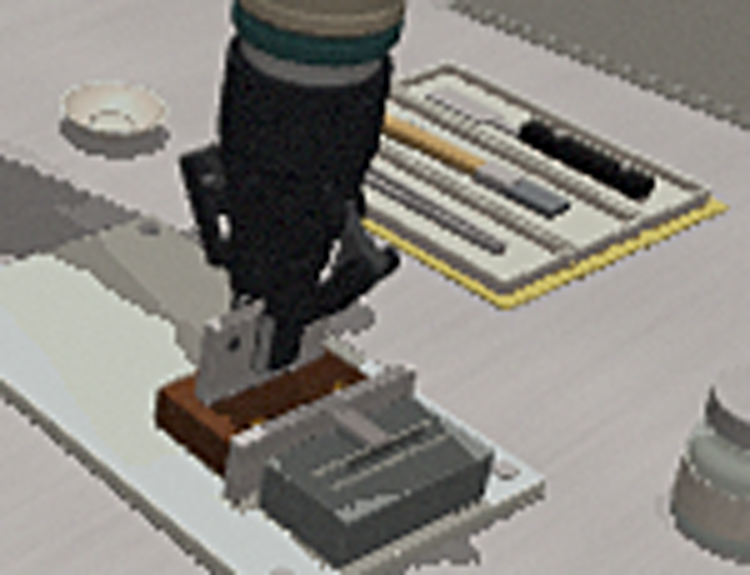

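The pointer bar at about (395,448) in the crop lies between the two gauge lines. The stand is square against the plate, and the spatula lies in its tray at about (540,150). The push has held steady for more than 3 s, so I'm handing in.

```bash
python3 -c "
from workcell import ctrl
print(ctrl.job_done())"
```

```text
the job is handed in; nothing more can be done
None
```

The spatula is in the empty tray, and the stand is being held square against the stop plate with the pointer between the two gauge lines. I handed the job in at about 34 s with that push still on; no verdict was reported.

- **Spatula:** I lowered it into the left tray and opened the fingers at floor height. The pictures show it lying flat, centred and lengthwise.
- **Stand:** I placed the brown stand on the board and pushed it against the plate in small steps. It measures centred to about 1 mm from the top camera and is tilted about 0.01 rad.
- **Push:** It stayed steady for about 3.6 s with no visible movement of the arm. The wrist read about 14 N, which includes friction on the board, so I put the plate force at about 10 N.
- **Where the checks disagreed:** Plate travel came out at 11–12 mm from the stand's back edge, about 13.5 mm from the plate's own shift in the top picture, and at most 15 mm from the arm's position. One rougher figure, from the arm's position against the board's nominal sizes, was 18 mm. All of these lie inside the 7.5–20.5 mm window. The two cameras also differed by a few mm.
- **Bench:** The brush, forceps and dish look undisturbed in the last picture. I made no separate final check of the jars, wash bottle or vial, and no move went near them.

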